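# Draw the bolt and open the second leaf of the bottle cabinet

### The arm

A 6-joint arm with a two-finger parallel gripper is mounted at the origin on the work surface. World frame = base frame: x ahead of the robot, y to its left, z up, the work surface at z = 0. Lengths are in m, angles in rad, forces in N, time in s.
With the tool pointing down it reaches from about 0.35 to 0.925 m from the base axis. Payload 6.4 kg.
Tool frame: the origin (TCP) lies between the finger pads; the fingertips stand 8 mm ahead of it and the grasp point (between the pads) lies 11 mm behind it (ctrl.tip_extent is the z of the fingertips in the tool frame, in m); z points along the fingers, y is the direction in which the jaws open and shut (so a half turn about z gives the same grasp; the last joint's range is limited). The gripper opens to 94 mm and grips with 3 to 60 N. Pads are 16 mm wide; open, the fingers measure 119 mm over their backs; the gripper's body (75 mm by 177 mm) begins 78 mm behind the grasp point.
Start: joints at [0.943, 0.245, 1.558, -0, 1.339, -0.174], TCP at [0.285, 0.584, 0.18] pointing down, gripper open.
Joint ranges: [-3.13, 3.13], [-1.02, 2.26], [0.13, 2.54], [-0.95, 4.09], [0.21, 2.88], [-2.74, 2.74]. Speed limits (rad/s): [2.57, 2.57, 3.14, 3.14, 3.14, 3.14].

### API

Orientations are given as a unit quaternion [x, y, z, w].
In Python, from bench import ctrl, optics, job gives the robot as it stands. The module is installed in compiled form; this text tells all that it offers.
- The arm moves only by the tool send_rows, never from a script. Its argument "moves" is one flat list of numbers, 5 for each row, row after row: the opening, from 0 (shut) to 1 (fully open), then the shift along the tool's x, y, z in mm, then the turn about the tool's z in rad. A call has 1 to 12 rows; each row is the pose to reach, as a shift and turn from the pose commanded when the call began, along the tool's axes at that moment; what a row does not reach only later rows make up. A row lasts 1/12 s, in which the tool goes at most 41.7 mm and 7.16 degrees, less where a joint would pass 70% of its speed; a pose out of reach is approached as far as the arm can. A call with a gripper value outside its range is refused whole. The fingers move at their own pace and stop on an object; "squeeze" is the grip in N (left out, the last holds). Time passes only in rows, so rows that repeat a pose let the fingers close. It gives the time, the measured TCP pose, the force and the opening at its end, in the units of the state.
- ctrl.get_obs(): the state, without advancing time (a new reading comes with each control period).
- optics.grab_frame(name): name is "side" or "top"; returns a dict with "image" (420x560x3 uint8, red, green, blue), "intrinsics" (3x3 intrinsics, pixels), "pose" (4x4, takes a point from camera to world coordinates). Camera axes: x right, y up, looking along -z (the intrinsics and any distortion apply to the point x, -y, -z); pixel columns grow to the right and rows downward; lengths in m; the calibration is good to about 2 mm. A picture is of the moment at which its call begins. There is no depth.
- job.finish_job(): hands the job in, once; it reports no verdict.
The state is a dict: "time": time; "joint_positions": joint angles; "joint_velocities": joint speeds; "joint_torque": joint torques, N m; "ee_pos": TCP position; "tcp_rot": TCP orientation; "wrist_force": force on the tool from outside, world axes, zero at the start; "ft_torque": the same for the moment, N m; "grip_width": finger opening in m.
Only numpy, scipy, OpenCV 4.12 (cv2) and the standard library are available. Lean on these libraries where they do the work, as an engineer would, in place of code of your own. Each camera call takes 0.05 s, during which the arm holds its last target.

### The job

Of the two small bottle cabinets on the candle bench, one already has one door leaf standing open. On that cabinet, pull the bolt of the leaf that is still shut fully up, then swing this leaf wide open, square to the cabinet's front, and leave it so with the bolt still drawn. Leave the other cabinet's bolt alone and do not knock over or shove the candle jar that stands in front of the open half.

Things in the scene. Friction and masses are not known exactly. Their poses are not given: they have to be found in the camera images.
- bolt_grip (a point): Pull of the bolt to draw: upright steel barrel, 24 mm diameter, 34 tall, on top of the shut leaf near the cabinet's middle; clear for 55 mm around. Point: on its axis, 18 mm above its lower end, 30 mm above the leaf's top (bolt down). Axes turn with the leaf; leaf shut: x into the cabinet, y along the front towards the leaf's hinge, z up. Use it to draw the bolt and to pull the leaf.
- bolt (a joint): Height of that bolt in m: 0 fully down (starts within 2 mm of it), 0.035 fully up. Its foot reaches 14 mm down into a hole in the cabinet's sill and locks the leaf until lifted clear. Sliding it takes about 3 to 5 N; it stays where it is left.
- passive_leaf (a joint): Opening of the shut leaf in rad: 0 shut, 1.57 square to the front, 2.0 its stop; seen from above it opens clockwise, towards the robot; about 1 N at the grip; stays where left. Leaf 132 wide, 206 tall, 16 mm thick, no other handle. Its vertical hinge axis is 114 mm to +y and 8 mm to -x of bolt_grip, in bolt_grip's axes.
- other_bolt (a joint): Height in m (0 = down) of the same bolt on the other, look-alike cabinet, both of whose leaves are shut: leave alone. Cabinets: cream, 270 wide, 180 deep, 240 mm tall, side by side in either order, doors towards the robot, each turned up to 10 degrees. Low stock up to 50 mm tall lies on their tops.
- candle: Candle in a clear glass jar, 64 mm diameter, 80 mm tall, standing on the bench in front of the open half of the cabinet, outside the swing of the shut leaf. Origin at the centre of its underside, z up.
Not all that is in view belongs to the job. What is shaped like the candle but pink is not meant.

How it is judged:
By the outcome, as a careful person would: the job done as asked, in the order asked, and still so for the second after the job is handed in, with the robot touching nothing.
It also fails if it takes over 42 s, if anything falls off the work surface, if the arm or the gripper's body presses on something with over 40 N, if the wrist force passes 120 N, or if a joint passes its speed limit or range.

## Working session

There is one attempt and no reset: what is moved stays moved. The work goes in short steps, Python scripts to look and compute and a tool call to move; the robot and the scene stay as the last step left them, time stands still between calls to the robot, and variables do not carry over. Pictures are saved under pics/ and viewed, and the job is handed in when it is done.

Besides the shell and the picture viewer there is one more tool, called after "Emit:" by a JSON object that holds its "name" and its "arguments". send_rows: Moves the arm, as the interface text tells. Its arguments: {"type":"object","properties":{"moves":{"type":"array","items":{"type":"number"}},"squeeze":{"type":"number"}},"required":["moves"]}

```bash
mkdir -p pics
python3 - <<'E'
from bench import ctrl,optics
import cv2,numpy as np
for n in("side","top"):
    f=optics.grab_frame(n); cv2.imwrite(f"pics/{n}0.png",f["image"][:,:,::-1]); print(n,f["intrinsics"],f["pose"].round(3),[k for k in f])
    np.savez(f"{n}0.npz",**{k:f[k] for k in("image","intrinsics","pose")})
o=ctrl.get_obs();print({k:np.round(v,3) for k,v in o.items()},ctrl.tip_extent)
E
```

```text
side [[396.75150977   0.         278.89942692]
 [  0.         396.75150977 211.93664185]
 [  0.           0.           1.        ]] [[-0.089  0.937 -0.338  0.254]
 [-0.996 -0.081  0.037  0.063]
 [ 0.007  0.34   0.94   0.971]
 [ 0.     0.     0.     1.   ]] ['image', 'intrinsics', 'pose']
top [[498.2281862    0.         279.54595363]
 [  0.         498.2281862  204.59135895]
 [  0.           0.           1.        ]] [[ 0.023  0.998 -0.062  0.465]
 [-1.     0.023  0.005  0.016]
 [ 0.006  0.061  0.998  1.247]
 [ 0.     0.     0.     1.   ]] ['image', 'intrinsics', 'pose']
{'time': np.float64(0.1), 'joint_positions': array([ 0.943,  0.246,  1.559, -0.   ,  1.339, -0.174]), 'joint_velocities': array([-0.001, -0.001, -0.003, -0.001,  0.   , -0.001]), 'joint_torque': array([ 1.0000e-03, -4.1691e+01, -3.1553e+01,  6.9000e-02,  3.1000e-02,
       -0.0000e+00]), 'ee_pos': array([0.285, 0.584, 0.179]), 'tcp_rot': array([ 0.225,  0.974, -0.001, -0.   ]), 'wrist_force': array([ 0.267, -0.441,  0.73 ]), 'ft_torque': array([-0.023, -0.037, -0.018]), 'grip_width': np.float64(0.094)} 0.008
```

View pics/side0.png

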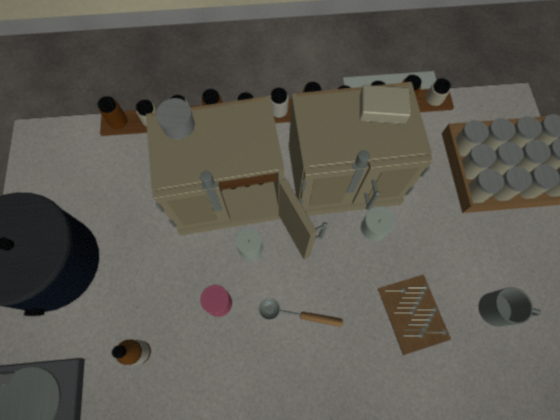

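View pics/top0.png

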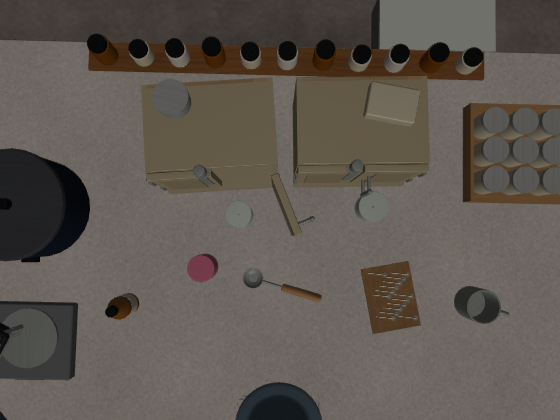

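Run:
```python
import cv2,numpy as np
for n,(x,y) in {"top":(135,70),"side":(140,90)}.items():
    im=np.load(n+"0.npz")["image"][:,:,::-1][y:y+190,x:x+250]
    im=np.clip(im.astype(float)*1.6,0,255).astype(np.uint8)
    cv2.imwrite(f"pics/{n}z.png",cv2.resize(im,None,fx=3,fy=3,interpolation=cv2.INTER_CUBIC))
```

```text
(no output)
```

View pics/topz.png

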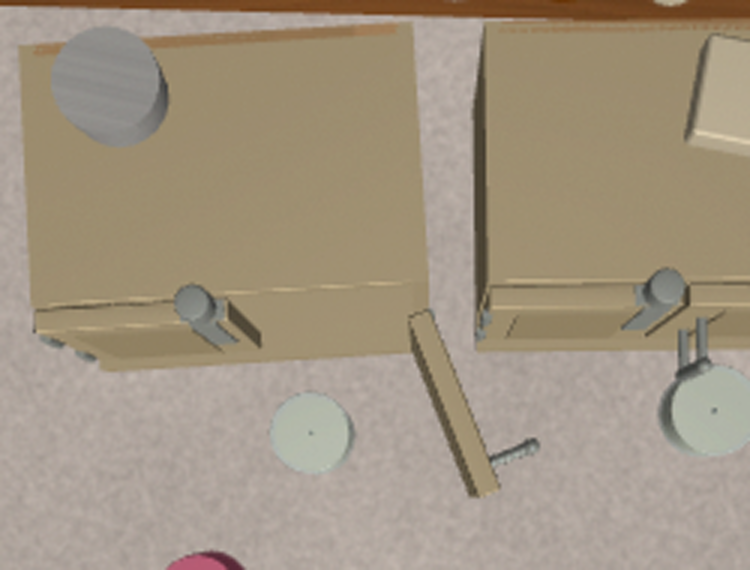

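View pics/sidez.png

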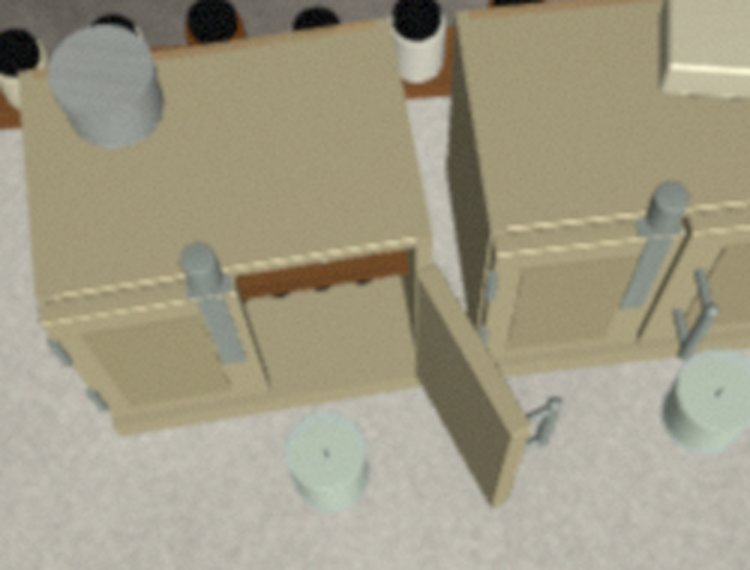

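```bash
cat > h.py <<'E'
import cv2,numpy as np
def load(n):
    d=np.load(n); return d["image"],d["intrinsics"],d["pose"]
def ray(K,T,u,v):
    d=np.array([(u-K[0,2])/K[0,0],-(v-K[1,2])/K[1,1],-1]); return T[:3,3],T[:3,:3]@d
def plane(K,T,p,z):
    o,d=ray(K,T,*p); return o+d*(z-o[2])/d[2]
def tri(A,B,pa,pb):
    o1,d1=ray(A[1],A[2],*pa);o2,d2=ray(B[1],B[2],*pb)
    s=np.linalg.lstsq(np.c_[d1,-d2],o2-o1,rcond=None)[0]
    a=o1+s[0]*d1;b=o2+s[1]*d2; return (a+b)/2,np.linalg.norm(a-b)
E
python3 - <<'E'
from h import *
A=load("top0.npz");B=load("side0.npz")
zt=lambda x,y:((x+.5)/3-.5+135,(y+.5)/3-.5+70)
zs=lambda x,y:((x+.5)/3-.5+140,(y+.5)/3-.5+90)
P={"barreltop":((194,303),(199,257)),"roofFL":((34,308),(45,300)),"roofFR":((416,281),(418,240)),"roofBL":((20,46),(20,72)),"roofBR":((412,24),(390,22)),
"candletop":((312,433),(326,452)),"openleafTip":((471,496),(0,0)),"other barrel":((665,287),(670,200)),"openleaf hinge R":((428,311),(425,268)),"openleaf tip R":((499,488),(528,430))}
for k,(a,b) in P.items():
    p,e=tri(A,B,zt(*a),zs(*b)); print(k,p.round(4),round(e,4))
for z in(.24,): 
  q={k:plane(A[1],A[2],zt(*P[k][0]),z) for k in("roofFL","roofFR","roofBL","roofBR")}
  print({k:v.round(3) for k,v in q.items()}); f=q["roofFL"]-q["roofFR"]; g=q["roofBL"]-q["roofBR"]; print(np.linalg.norm(f),np.degrees(np.arctan2(-f[0],f[1])),np.linalg.norm(g),np.degrees(np.arctan2(-g[0],g[1])),)
# masks of barrel
for n,I,(x,y) in(("top",A,(199.5,170.5)),("side",B,(206,176))):
    hsv=cv2.cvtColor(I[0],cv2.COLOR_RGB2HSV); x,y=int(x),int(y)
    print(n);print(hsv[y-10:y+12,x-10:x+14,1])
E
```

```text
barreltop [0.5867 0.1681 0.2854] 0.0013
roofFL [0.5869 0.2811 0.2379] 0.0066
roofFR [0.6119 0.0258 0.2334] 0.0007
roofBL [0.767  0.2998 0.2378] 0.0025
roofBR [0.7897 0.0317 0.2348] 0.0028
candletop [0.513  0.1059 0.0733] 0.0012
openleafTip [0.4355 0.0656 0.7812] 0.1405
other barrel [ 0.605  -0.1378  0.2786] 0.002
openleaf hinge R [0.5927 0.0199 0.2275] 0.0049
openleaf tip R [ 0.4722 -0.0339  0.227 ] 0.0005
{'roofFL': array([0.586, 0.284, 0.24 ]), 'roofFR': array([0.611, 0.026, 0.24 ]), 'roofBL': array([0.766, 0.301, 0.24 ]), 'roofBR': array([0.788, 0.033, 0.24 ])}
0.2589722834245186 5.4286990943068165 0.26840930281567793 4.688562971394018
top
[[75 75 75 70 72 72 72 74 75 74 72 74 72 72 74 74 74 74 72 72 75 74 72 72]
 [72 72 72 72 74 75 72 72 74 72 74 72 74 72 75 74 74 72 74 71 72 74 74 74]
 [72 74 74 72 74 74 72 72 72 72 74 72 72 72 74 72 74 72 74 74 71 74 72 72]
 [74 72 74 72 74 72 72 72 74 74 72 72 74 71 72 72 74 72 72 72 72 72 72 72]
 [72 74 72 72 72 72 71 74 72 68 69 72 72 72 72 74 72 74 75 74 74 72 72 71]
 [75 72 72 74 72 72 65 52 24 14 15 20 43 64 75 72 72 71 74 72 72 72 74 72]
[... 2729 characters left out ...]
62  64  63  59  48  24  14  14  19  16  21  14  17  15  13  14  23
   28  36  47  61  74  80]
 [ 64  64  67  60  61  52  25  16  15  14  14  17  17  17  15  13  14  15
   20  15  32  55  84 115]
 [ 63  64  64  66  61  50  28  16  15  18  14  14  14  17  15  16  14  14
   13  14  26  49  83 137]
 [ 61  64  64  64  63  48  22  13  16  15  17  17  17  17  18  12  17  14
   15  15  24  52  71 126]
 [ 64  62  61  66  64  49  24  16  16  21  12  17  17  14  15  12  16  19
   15  12  21  49  65 116]
 [ 63  64  66  62  60  54  23  12  16  18  18  17  14  17   9  18  15  15
   15  17  17  43  64  96]
 [ 64  66  63  64  63  54  26  12  15  12  18  14  14  14  17  18  14  14
   17  21  30  49  59  73]]
```

```bash
cat >> h.py <<'E'
from scipy.spatial.transform import Rotation as R
def rel(p,yaw_jaw=None):
    from bench import ctrl
    o=ctrl.get_obs(); M=R.from_quat(o["tcp_rot"]).as_matrix()
    s=M.T@(np.array(p)-o["ee_pos"])*1000
    y=np.degrees(np.arctan2(M[1,1],M[0,1]))
    t=None if yaw_jaw is None else round(np.radians(-(yaw_jaw-y)),3)
    print("t",round(o["time"],2),"pos",o["ee_pos"].round(4),"jaw",round(y,1),"shift",s.round(1),"turn",t,"F",o["wrist_force"].round(1),"w",round(o["grip_width"],4),"q",o["joint_positions"].round(2))
E
python3 -c "
from h import *
rel([.36,.2,.38],95)"
```

```text
t 0.1 pos [0.2846 0.5837 0.1793] jaw 64.0 shift [-235.9 -312.2 -200.3] turn -0.541 F [ 0.3 -0.4  0.7] w 0.0943 q [ 0.94  0.25  1.56 -0.    1.34 -0.17]
```

Emit:
{"name": "send_rows", "arguments": {"moves": [1, 0, 0, -40, 0, 1, 0, 0, -80, 0, 1, 0, 0, -120, 0, 1, 0, 0, -160, 0, 1, 0, 0, -200, 0, 1, -20, -25, -200, -0.1, 1, -40, -52, -200, -0.2, 1, -60, -80, -200, -0.3, 1, -80, -106, -200, -0.4, 1, -100, -132, -200, -0.5, 1, -120, -158, -200, -0.54, 1, -140, -185, -200, -0.54]}}

```text
time: 1.1
ee_pos: [0.3295, 0.355, 0.3797]
tcp_rot: [-0.044, 0.999, -0.0, -0.0]
wrist_force: [0.5, -0.6, 0.0]
grip_width: 0.0938
```

```bash
python3 -c "
from h import *
rel([.4,.2,.38],95);rel([.587,.168,.36],95)"
```

```text
t 1.1 pos [0.3295 0.355  0.3797] jaw 95.1 shift [ -56.6 -160.6   -0.3] turn 0.001 F [ 0.5 -0.6  0. ] w 0.0938 q [ 0.59 -0.24  1.69 -0.    1.69 -1.07]
t 1.1 pos [0.3295 0.355  0.3797] jaw 95.1 shift [-240.1 -209.    19.6] turn 0.001 F [ 0.5 -0.6  0. ] w 0.0938 q [ 0.59 -0.24  1.69 -0.    1.69 -1.07]
```

Emit:
{"name": "send_rows", "arguments": {"moves": [1, -10, -30, 0, 0, 1, -20, -60, 0, 0, 1, -38, -95, 0, 0, 1, -60, -120, 0, 0, 1, -85, -142, 0, 0, 1, -112, -160, 0, 0, 1, -140, -176, 0, 0, 1, -170, -190, 0, 0, 1, -200, -200, 5, 0, 1, -225, -206, 12, 0, 1, -240, -209, 20, 0, 1, -240, -209, 20, 0]}}

```text
time: 2.1
ee_pos: [0.5878, 0.1679, 0.3563]
tcp_rot: [-0.042, 0.999, -0.0, -0.003]
wrist_force: [-0.5, 0.5, 0.0]
grip_width: 0.0938
```

Run:
```python
from h import *
from bench import optics
rel([.587,.168,.253],95)
for n in("top","side"):
    f=optics.grab_frame(n); np.savez(f"{n}1.npz",**f)
    x,y=(135,70) if n=="top" else (140,90)
    im=np.clip(f["image"][y:y+190,x:x+250,::-1]*1.5,0,255).astype(np.uint8)
    cv2.imwrite(f"pics/{n}1.png",cv2.resize(im,None,fx=3,fy=3))
```

```text
t 2.1 pos [0.5878 0.1679 0.3563] jaw 94.8 shift [  0.2   0.2 103.3] turn -0.003 F [-0.5  0.5  0. ] w 0.0938 q [ 0.09  0.07  1.44 -0.    1.64 -1.56]
```

View pics/side1.png

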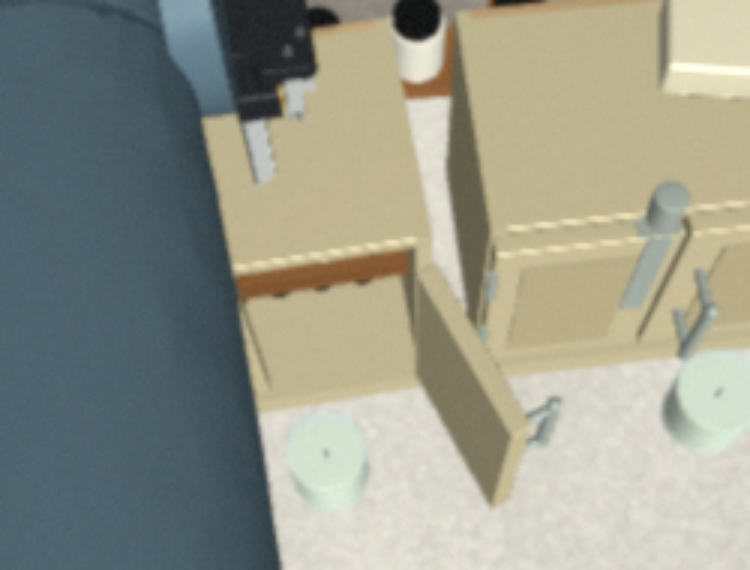

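View pics/top1.png

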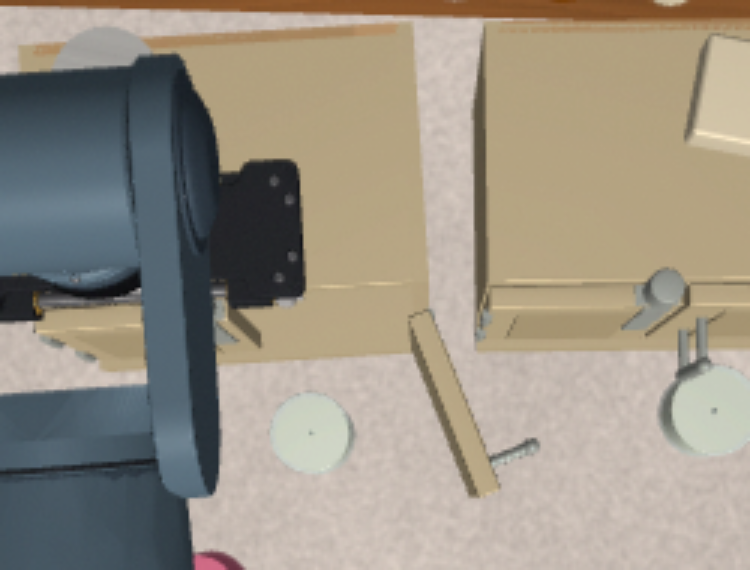

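Emit:
{"name": "send_rows", "arguments": {"moves": [1, 0, 0, 25, 0, 1, 0, 0, 50, 0, 1, 0, 0, 65, 0, 1, 0, 0, 75, 0, 1, 0, 0, 83, 0, 1, 0, 0, 90, 0, 1, 0, 0, 96, 0, 1, 0, 0, 100, 0, 1, 0, 0, 103, 0, 1, 0, 0, 103, 0]}}

```text
time: 3.03
ee_pos: [0.5867, 0.169, 0.257]
tcp_rot: [-0.043, 0.999, -0.0, -0.0]
wrist_force: [-1.0, 0.5, 0.5]
grip_width: 0.0939
```

Emit:
{"name": "send_rows", "arguments": {"moves": [1, 0, 0, 3, 0, 0.5, 0, 0, 3, 0, 0, 0, 0, 3, 0, 0, 0, 0, 3, 0, 0, 0, 0, 3, 0, 0, 0, 0, 3, 0, 0, 0, 0, 3, 0, 0, 0, 0, 3, 0, 0, 0, 0, 3, 0, 0, 0, 0, 3, 0], "squeeze": 20}}

```text
time: 3.87
ee_pos: [0.5868, 0.169, 0.2543]
tcp_rot: [-0.043, 0.999, -0.0, 0.0]
wrist_force: [-0.6, 0.3, -0.2]
grip_width: 0.0376
```

```bash
python3 -c "
from h import *
rel([.587,.168,.36],95)"
```

```text
t 3.87 pos [0.5868 0.169  0.2543] jaw 94.9 shift [-1.000e-01 -1.000e+00 -1.057e+02] turn -0.001 F [-0.6  0.3 -0.2] w 0.0376 q [ 0.1   0.1   1.58 -0.    1.45 -1.56]
```

Still closing.

Emit:
{"name": "send_rows", "arguments": {"moves": [0, 0, 0, 0, 0, 0, 0, 0, 0, 0, 0, 0, 0, 0, 0, 0, 0, 0, 0, 0]}}

```text
time: 4.2
ee_pos: [0.5867, 0.1697, 0.2542]
tcp_rot: [-0.043, 0.999, 0.001, -0.0]
wrist_force: [0.4, 2.4, -1.0]
grip_width: 0.023
```

Emit:
{"name": "send_rows", "arguments": {"moves": [0, 0, 0, 0, 0]}}

```text
time: 4.28
ee_pos: [0.5867, 0.1697, 0.2543]
tcp_rot: [-0.043, 0.999, 0.001, 0.0]
wrist_force: [-0.6, 3.9, 0.2]
grip_width: 0.0229
```

Emit:
{"name": "send_rows", "arguments": {"moves": [0, 0, 0, -3, 0, 0, 0, 0, -7, 0, 0, 0, 0, -11, 0, 0, 0, 0, -15, 0, 0, 0, 0, -19, 0, 0, 0, 0, -23, 0, 0, 0, 0, -27, 0, 0, 0, 0, -30, 0, 0, 0, 0, -30, 0]}}

```text
time: 5.03
ee_pos: [0.5867, 0.1696, 0.2852]
tcp_rot: [-0.043, 0.999, 0.001, 0.0]
wrist_force: [-0.3, 4.5, -1.3]
grip_width: 0.023
```

Emit:
{"name": "send_rows", "arguments": {"moves": [0, 0, 0, -2, 0, 0, 0, 0, -3, 0, 0, 0, 0, -4, 0, 0, 0, 0, -5, 0, 0, 0, 0, -5, 0]}}

```text
time: 5.45
ee_pos: [0.5862, 0.1695, 0.2885]
tcp_rot: [-0.043, 0.999, 0.0, -0.001]
wrist_force: [-1.0, 6.0, -5.6]
grip_width: 0.0229
```

Emit:
{"name": "send_rows", "arguments": {"moves": [0, 0, 0, -1, 0, 0, 0, 0, -2, 0, 0, 0, 0, -2, 0]}}

```text
time: 5.7
ee_pos: [0.5855, 0.1694, 0.2886]
tcp_rot: [-0.043, 0.999, 0.0, -0.002]
wrist_force: [0.9, 6.2, -11.5]
grip_width: 0.0228
```

Run:
```python
from h import *
from bench import optics
rel([.587,.168,.36],95)
for n in("top","side"):
    f=optics.grab_frame(n); np.savez(f"{n}2.npz",**f)
    x,y=(135,70) if n=="top" else (140,90)
    im=np.clip(f["image"][y:y+190,x:x+250,::-1]*1.5,0,255).astype(np.uint8)
    cv2.imwrite(f"pics/{n}2.png",cv2.resize(im,None,fx=3,fy=3))
```

```text
t 5.7 pos [0.5855 0.1694 0.2886] jaw 94.9 shift [ -1.   -1.5 -71.4] turn -0.001 F [  0.9   6.2 -11.5] w 0.0228 q [ 0.1   0.09  1.54  0.    1.52 -1.56]
```

View pics/side2.png

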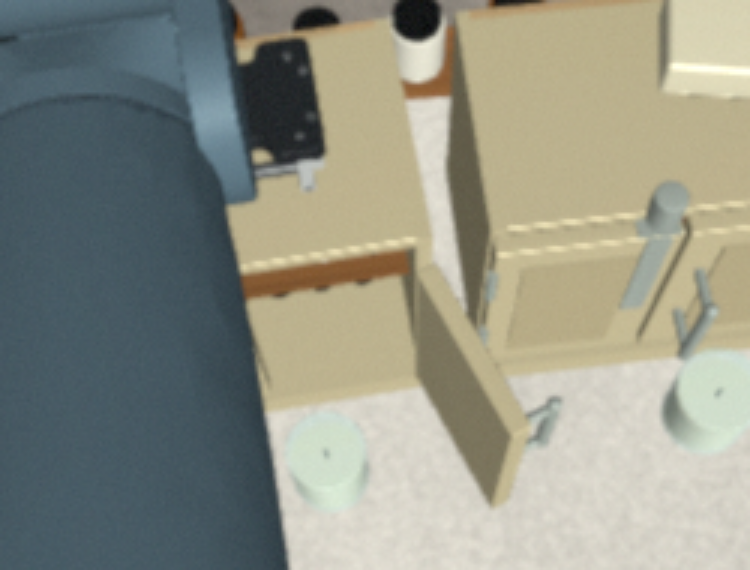

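Emit:
{"name": "send_rows", "arguments": {"moves": [0, 4, 0, 1, 0.03, 0, 10, 0, 1, 0.087, 0, 20, 0.3, 1, 0.175, 0, 30, 1.8, 1, 0.262, 0, 30, 1.8, 1, 0.262]}}

```text
time: 6.22
ee_pos: [0.555, 0.1693, 0.2886]
tcp_rot: [0.089, 0.996, 0.001, -0.001]
wrist_force: [1.1, 6.9, -9.0]
grip_width: 0.0229
```

Run:
```python
from h import *
rel([.587,.168,.36],95)
```

```text
t 6.22 pos [0.555  0.1693 0.2886] jaw 79.8 shift [-31.5   4.5 -71.5] turn -0.265 F [ 1.1  6.9 -9. ] w 0.0229 q [ 0.1   0.01  1.62  0.    1.51 -1.29]
```

Emit:
{"name": "send_rows", "arguments": {"moves": [0, 10, -0.3, 0, 0.087, 0, 20, 0.3, 0, 0.175, 0, 29.8, 1.8, 0, 0.262, 0, 39.5, 4.1, 0, 0.349, 0, 48.9, 7.3, 0, 0.436, 0, 58.1, 11.3, 0, 0.524, 0, 66.8, 16, 0, 0.611, 0, 75.2, 21.5, 0, 0.698, 0, 83, 27.7, 0, 0.785, 0, 83, 27.7, 0, 0.785]}}

```text
time: 7.05
ee_pos: [0.4803, 0.2117, 0.2886]
tcp_rot: [0.463, 0.886, 0.002, 0.001]
wrist_force: [8.3, 7.5, -12.6]
grip_width: 0.0228
```

Run:
```python
from h import *
rel([.587,.168,.36],5)
```

```text
t 7.05 pos [0.4803 0.2117 0.2886] jaw 34.9 shift [-96.8  62.8 -71.2] turn 0.521 F [  8.3   7.5 -12.6] w 0.0228 q [ 0.2  -0.13  1.75  0.    1.51 -0.41]
```

Emit:
{"name": "send_rows", "arguments": {"moves": [0, 10, -0.3, 0, 0.087, 0, 20, 0.3, 0, 0.175, 0, 29.8, 1.8, 0, 0.262, 0, 39.5, 4.1, 0, 0.349, 0, 48.9, 7.3, 0, 0.436, 0, 58.1, 11.3, 0, 0.524, 0, 58.1, 11.3, 0, 0.524, 0, 58.1, 11.3, 0, 0.524]}}

```text
time: 7.72
ee_pos: [0.4573, 0.2638, 0.2886]
tcp_rot: [0.676, 0.737, 0.001, 0.002]
wrist_force: [8.5, 3.8, -12.4]
grip_width: 0.0228
```

Run:
```python
from h import *
from bench import optics
rel([.587,.168,.36],5)
for n in("top","side"):
    f=optics.grab_frame(n); np.savez(f"{n}3.npz",**f)
    x,y=(135,70) if n=="top" else (140,90)
    im=np.clip(f["image"][y:y+190,x:x+250,::-1]*1.5,0,255).astype(np.uint8)
    cv2.imwrite(f"pics/{n}3.png",cv2.resize(im,None,fx=3,fy=3))
```

```text
t 7.72 pos [0.4573 0.2638 0.2886] jaw 4.9 shift [-106.8  121.2  -70.9] turn -0.001 F [  8.5   3.8 -12.4] w 0.0228 q [ 0.31 -0.12  1.74 -0.    1.51  0.22]
```

View pics/side3.png

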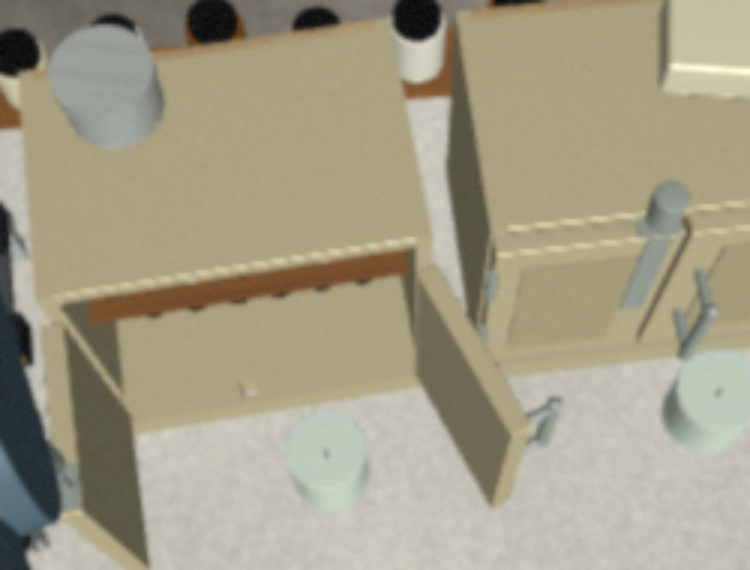

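View pics/top3.png

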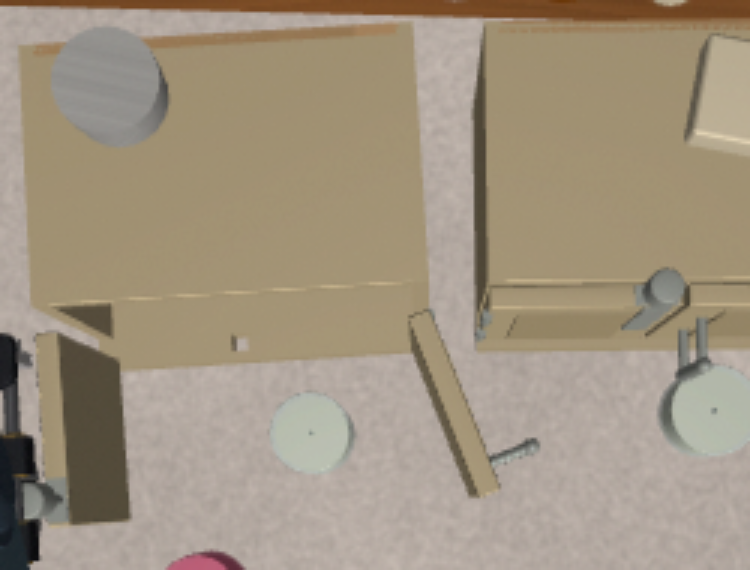

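Emit:
{"name": "send_rows", "arguments": {"moves": [1, 0, 0, 0.5, 0, 1, 0, 0, 0.5, 0, 1, 0, 0, 0.5, 0, 1, 0, 0, 0.5, 0, 1, 0, 0, 0.5, 0, 1, 0, 0, 0.5, 0, 1, 0, 0, 0.5, 0, 1, 0, 0, 0.5, 0, 1, 0, 0, 0.5, 0]}}

```text
time: 8.57
ee_pos: [0.4558, 0.2641, 0.2898]
tcp_rot: [0.676, 0.737, -0.0, 0.0]
wrist_force: [0.3, 0.0, 0.4]
grip_width: 0.0792
```

Emit:
{"name": "send_rows", "arguments": {"moves": [1, 0, 0, -8, 0, 1, 0, 0, -20, 0, 1, 0, 0, -40, 0, 1, 0, 0, -65, 0, 1, 0, 0, -90, 0, 1, 0, 0, -110, 0, 1, 20, 0, -110, 0, 1, 50, 0, -110, 0, 1, 85, 0, -110, 0, 1, 120, 0, -110, 0, 1, 150, 0, -110, 0, 1, 150, 0, -110, 0]}}

```text
time: 9.57
ee_pos: [0.4418, 0.4175, 0.4002]
tcp_rot: [0.674, 0.738, 0.0, -0.001]
wrist_force: [0.7, 0.2, -1.2]
grip_width: 0.0943
```

Run:
```python
from h import *
from bench import optics
rel([.36,.36,.4],5)
for n in("top","side"):
    f=optics.grab_frame(n); np.savez(f"{n}4.npz",**f)
    x,y=(135,70) if n=="top" else (140,90)
    im=np.clip(f["image"][y:y+190,x:x+250,::-1]*1.5,0,255).astype(np.uint8)
    cv2.imwrite(f"pics/{n}4.png",cv2.resize(im,None,fx=3,fy=3))
```

```text
t 9.57 pos [0.4418 0.4175 0.4002] jaw 5.2 shift [-49.9 -86.7   0.2] turn 0.003 F [ 0.7  0.2 -1.2] w 0.0943 q [0.57 0.06 1.37 0.   1.71 0.48]
```

View pics/top4.png

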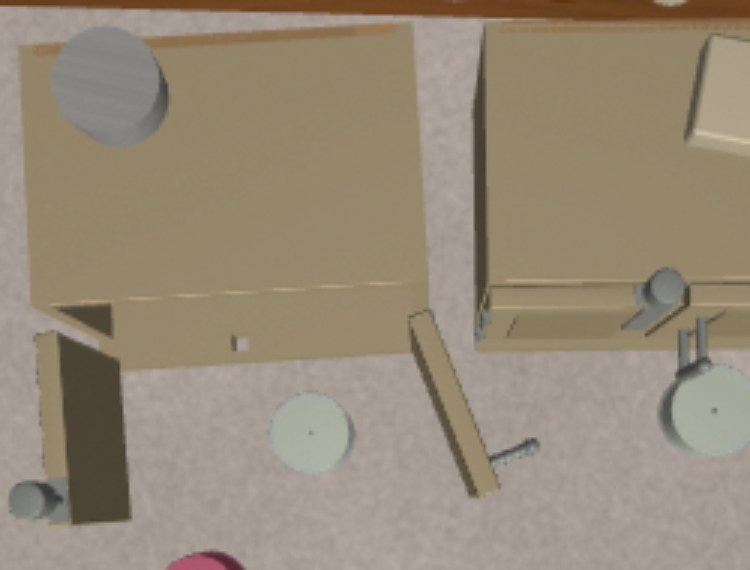

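View pics/side4.png

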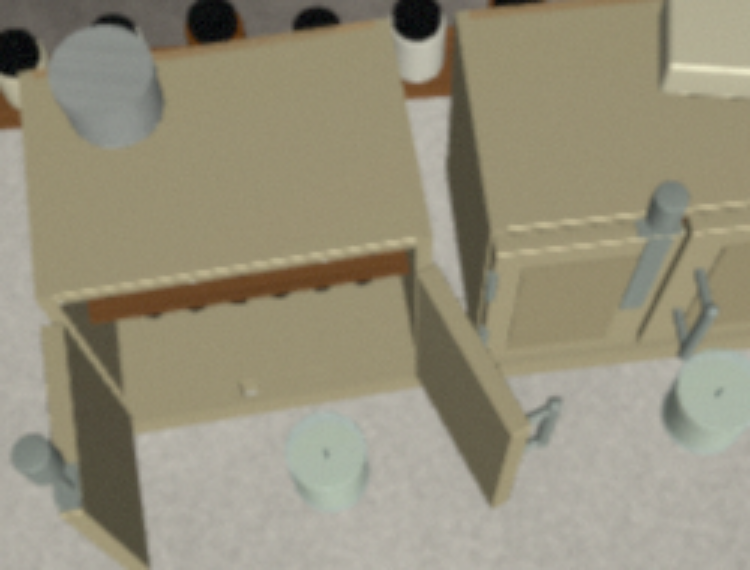

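Bolt stays up (barrel top at zoom (28,499) top, (37,457) side); candle untouched. A numeric check of bolt height and leaf angle:

Run:
```python
from h import *
A=load("top4.npz");B=load("side4.npz")
zt=lambda x,y:((x+.5)/3-.5+135,(y+.5)/3-.5+70)
zs=lambda x,y:((x+.5)/3-.5+140,(y+.5)/3-.5+90)
p,e=tri(A,B,zt(28,499),zs(35,456)); print("barrel",p,e)
z=.236
a=plane(A[1],A[2],zt(59,334),z);b=plane(A[1],A[2],zt(71,522),z);d=b-a;print("leaf",np.degrees(np.arctan2(-d[1],-d[0])),np.linalg.norm(d))
z=.24
for t in(((20,46),(33,306)),((412,24),(427,283))):
    a=plane(A[1],A[2],zt(*t[0]),z);b=plane(A[1],A[2],zt(*t[1]),z);d=b-a;print("side",np.degrees(np.arctan2(-d[1],-d[0])))
a=plane(A[1],A[2],zt(33,306),z);b=plane(A[1],A[2],zt(427,282),z);d=a-b;print("front",np.degrees(np.arctan2(-d[0],d[1])),np.linalg.norm(d))
p,e=tri(A,B,zt(312,433),zs(326,452));print("candle",p)
```

```text
barrel [0.45823853 0.26374988 0.30553747] 0.0034093777838988554
leaf 5.814463289871685 0.12754163378290403
side 5.088288962031669
side 4.616117667249392
front 4.866971314790682 0.2669742270713858
candle [0.51299066 0.10591348 0.07334702]
```

Run:
```python
from h import *
A=load("top4.npz");B=load("side4.npz")
zt=lambda x,y:((x+.5)/3-.5+135,(y+.5)/3-.5+70)
zs=lambda x,y:((x+.5)/3-.5+140,(y+.5)/3-.5+90)
for z in(.285,.295,.305,.315,.32): print(z,plane(A[1],A[2],zt(28,499),z)[:2].round(4),plane(B[1],B[2],zs(35,456),z)[:2].round(4))
def proj(K,T,p):
    c=T[:3,:3].T@(np.array(p)-T[:3,3]); return np.array([K[0,2]-K[0,0]*c[0]/c[2],K[1,2]+K[1,1]*c[1]/c[2]])
for n,I,(x,y) in(("top",A,(135,145)),("side",B,(135,225))):
    im=np.clip(I[0][y:y+110,x:x+60,::-1]*1.6,0,255).astype(np.uint8)
    im=cv2.resize(im,None,fx=6,fy=6,interpolation=cv2.INTER_CUBIC)
    for z,c in((.283,(0,0,255)),(.3175,(0,255,0))):
        q=np.array([proj(I[1],I[2],[.4563+.012*np.cos(t),.264+.012*np.sin(t),z]) for t in np.linspace(0,6.28,40)])
        cv2.polylines(im,[((q-[x,y]+.5)*6).astype(np.int32)],True,c,1)
    cv2.imwrite(f"pics/{n}5.png",im)
a=cv2.imread("pics/top5.png");b=cv2.imread("pics/side5.png");cv2.imwrite("pics/both5.png",np.hstack([a,b])[:600])
```

```text
0.285 [0.4579 0.2709] [0.4646 0.2681]
0.295 [0.458  0.2683] [0.4615 0.2651]
0.305 [0.4581 0.2656] [0.4584 0.2621]
0.315 [0.4581 0.263 ] [0.4554 0.2592]
0.32 [0.4582 0.2617] [0.4539 0.2577]
```

View pics/both5.png

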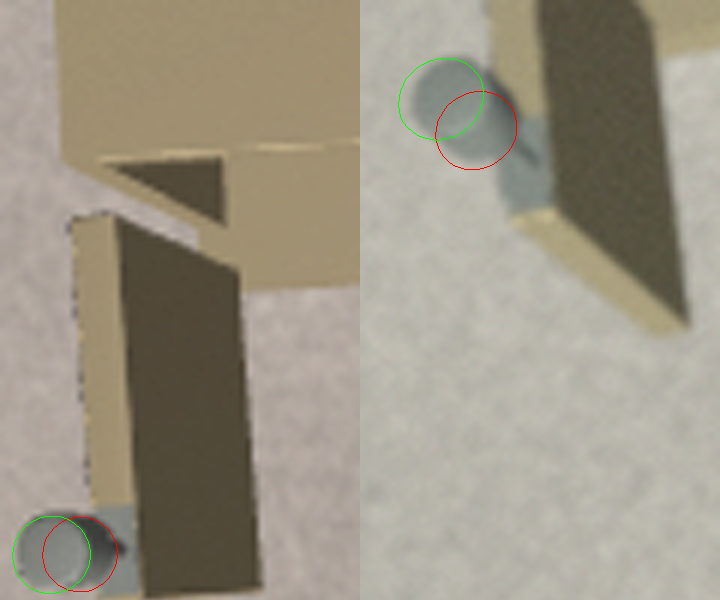

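```bash
python3 -c "
from bench import job
print(job.finish_job())"
```

```text
the job is handed in; nothing more can be done
None
```

I gripped the bolt on the left cabinet, which already had one leaf open, and drew it up about 34 mm until it met its stop. I then swung the shut leaf along its arc until square, let go and moved the gripper well clear. I handed the job in at about 9.7 s.

What the last pictures showed:
- **Leaf:** it stands about 89° open. Its edge measures 5.8° against 4.6–5.1° for the cabinet's sides.
- **Bolt:** the top view fits the barrel top at the drawn height of 0.3175 m. The side view sits about 2 pixels off in columns. Casting rays across both views gave only 0.306 m, with the rays missing each other by 3.4 mm. I put that down to the side camera's calibration. Before I let go, the gripper force had also climbed to about 12 N with no further rise, which points to the stop.
- **Candle and other cabinet:** the candle is at its starting position, and the other cabinet's bolt looks unchanged.
- **Forces:** the readings at the end of each move stayed under about 17 N.

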